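Tighten a ring nut with a pin wrench between two ribs

TASK

Take the orange-handled pin wrench by its upright handle and with it tighten the toothed ring nut on the grey housing, clockwise seen from above, until the nut's red tooth lines up with the yellow pointer. The two blue ribs allow only a short swing, so lift the wrench, swing it back and reseat it for another stroke as often as needed; keep the fingers themselves off the housing and the nut. Then stand the wrench back on the black rubber mat, on its pins and foot, and let go.

Things in the scene. Friction and masses are not known exactly. Their poses are not given: they have to be found in the camera images.
- wrench: Steel pin wrench, 0.35 kg (mm:) Origin between its two pin tips; z up. Pins: diameter 10, 22 long, at y = +-43. Above them (z 22-32) a flat T: crosspiece 20 x 104, arm 20 wide to x = -140; at x = -120 a foot as long as the pins, and on the arm the orange handle, 34 (x) x 24 (y), z 32-92. Grip hard (60 N) across its 24, TCP at z 72 to clear the ribs. Turns the nut with origin on its axis.
- housing: Fixed grey plate (mm:) x -170 to 80, y -110 to 110, 20 thick. Origin on the nut's vertical axis, at bench level; +x to the yellow pointer (x 60-78, top z 54). Blue ribs, 12 thick, top z 84, run from radius 75 to 125, 52 deg either side of -x. Wrench arm goes between them (its x along housing x +-40 deg, then it meets a rib); its origin is at z 41-48 seated, over 58 clear of the teeth.
- ring_nut (a joint): Nut angle, rad: 0 = red tooth at pointer, grows clockwise seen from above, starts 74-91 deg short, stop at +0.10. Stiff (0.2 N m), stays as left. Disc radius 52, top z 40 over the bench; 8 teeth (red one and every 45 deg), 9 wide, radius 34-52, z 40-56; boss radius 26 to z 46, shaft radius 13 to z 54. A pin (at radius 43) midway between teeth has 7 mm, 10 deg, of play each way.
- mat: Black rubber mat, fixed, 300 mm (x) by 260 mm (y), 2 mm thick, on which the wrench stands at first. Origin: centre of its underside. (All lengths in these notes are in mm.)

How it is judged:
By the outcome, as a careful person would: the job done as asked, in the order asked, and still so for the second after the job is handed in, with the robot touching nothing.
It also fails if it takes over 61 s, if anything falls off the work surface, if the arm or the gripper's body presses on something with over 40 N, if the wrist force passes 120 N, or if a joint passes its speed limit or range.

ROBOT

A 6-joint arm with a two-finger parallel gripper is mounted at the origin on the work surface. World frame = base frame: x ahead of the robot, y to its left, z up, the work surface at z = 0. Lengths are in m, angles in rad, forces in N, time in s.
With the tool pointing down it reaches from about 0.375 to 0.975 m from the base axis. Payload 3.8 kg.
Tool frame: the origin (TCP) lies between the finger pads, 19 mm behind the fingertips; this is the grasp point; z points along the fingers, y is the line along which they close (so a half turn about z gives the same grasp; the last joint's range is limited). The gripper opens to 85 mm and grips with 20 to 120 N. Pads are 22 mm wide; open, the fingers measure 114 mm over their backs; the gripper's body (76 mm by 85 mm) begins 54 mm behind the grasp point. The pads swing forward as they close: fully open they stand 13 mm farther back than shut.
Start: joints at [1.299, 0.264, 1.604, -0, 1.274, -0.037], TCP at [0.157, 0.656, 0.25] pointing down, gripper open.
Joint ranges: [-2.63, 2.63], [-0.94, 2.18], [0.31, 2.57], [-1.31, 4.45], [0, 2.66], [-2.55, 2.55]. Speed limits (rad/s): [2.57, 2.57, 3.14, 3.14, 3.14, 3.14].

INTERFACE

Orientations are given as a rotation vector (axis times angle).
In Python, from workcell import bot gives the robot as it stands.
- The arm moves only by the shell command python3 jog.py 'ROWS' [OPENING] [FORCE]. ROWS is a JSON list that holds a single list of rows (three levels of brackets), with 1 to 5 rows, each of 4 numbers: dx, dy, dz in shares of the most that a row can go, 1 being 62.5 mm, then a turn about the tool's z in a scale on which 1.0 is 4 rad; each row shifts and turns the commanded pose from where the row before left it, along the tool's axes as they then stand; what a row does not reach is not made up. A row lasts 1/8 s, in which the tool goes at most 0.0625 m and 0.188 rad, less where a joint would pass 70% of its speed; a pose out of reach is approached as far as the arm can. OPENING is the opening from 0.0 (shut) to 1.0 (fully open), set as the command begins (- or left out keeps the last). The fingers move at their own pace and stop on an object; FORCE is the grip in N (left out, the last holds). Time passes only in rows, so rows that do not move let the fingers close. It prints the time, the measured TCP pose, the force, the opening and the grip force at its end. A shift or turn number past 1, either way, is cut back to 1. Input that does not fit is refused with a message, and nothing moves.
- bot.read_state(): the state, without advancing time (a new reading comes with each control period).
- bot.read_camera(name): name is "scene" or "top"; returns the picture (420x560x3 uint8, red, green, blue); there is no depth.
- bot.camera_info(name): a dict with "intrinsics" (3x3 intrinsics, pixels), "k1" (the pictures are not rectified: a ray, as slopes to the right and down, at radius r is drawn at 1 + k1 r^2 times it, then the intrinsics apply), "extrinsics" (4x4, takes a point from camera to world coordinates). Camera axes: x right, y down, z forward; pixel columns grow to the right and rows downward; lengths in m; the calibration is good to about 2 mm. A picture is of the moment at which its call begins. camera_info takes no time and is no camera call.
- bot.finish_job(): hands the job in; it is judged then, once.
The state is a dict: "time": time; "q": joint angles; "joint_vel": joint speeds; "joint_torque": joint torques, N m; "tool_pos": TCP position; "tcp_rot": TCP orientation; "wrist_force": force on the tool from outside, world axes, zero at the start; "torque": the same for the moment, N m; "width": opening from 0.0 (shut) to 1.0 (fully open); "grip_force": force on a finger pad.
Only numpy, scipy, OpenCV 4.12 (cv2) and the standard library are available. Lean on these libraries where they do the work, as an engineer would, in place of code of your own. Each camera call takes 0.05 s, during which the arm holds its last target. There are 200 camera calls.

## Working session

There is one attempt and no reset: what is moved stays moved. The work goes in short steps, Python scripts to look and compute and a shell command to move; the robot and the scene stay as the last step left them, time stands still between calls to the robot, and variables do not carry over. Pictures are saved under pics/ and viewed, at most 10 in all, crops included, and the job is handed in when it is done.

```bash
ls; mkdir -p pics; python3 - <<'E'
from workcell import bot
import cv2
for n in("top","scene"):
    cv2.imwrite(f"pics/{n}0.png",bot.read_camera(n)[:,:,::-1]); i=bot.camera_info(n); print(i)
s=bot.read_state();print(s['tool_pos'],s['tcp_rot'],s['width'],s['time'])
E
```

```text
jog.py
pics
workcell.py
{'intrinsics': array([[497.7087992 ,   0.        , 280.71148595],
       [  0.        , 497.7087992 , 214.48566157],
       [  0.        ,   0.        ,   1.        ]]), 'k1': 0.0050284251415140205, 'extrinsics': array([[ 5.45636358e-05, -9.95297605e-01,  9.68642020e-02,
         5.38432461e-01],
       [-9.99731425e-01,  2.19052151e-03,  2.30711631e-02,
        -1.17946041e-03],
       [-2.31748565e-02, -9.68394456e-02, -9.95030174e-01,
         9.11864633e-01],
       [ 0.00000000e+00,  0.00000000e+00,  0.00000000e+00,
         1.00000000e+00]])}
{'intrinsics': array([[458.5089163 ,   0.        , 280.71364566],
       [  0.        , 458.5089163 , 214.69922479],
       [  0.        ,   0.        ,   1.        ]]), 'k1': -0.144038860883757, 'extrinsics': array([[-0.36549284,  0.67197748, -0.64409724,  1.12253067],
       [ 0.93081334,  0.26477231, -0.25195664,  0.1899946 ],
       [ 0.00122992, -0.69162265, -0.72225798,  0.57676935],
       [ 0.        ,  0.        ,  0.        ,  1.        ]])}
[0.15686022 0.65586386 0.24875729] [-0.36791664 -3.11965726  0.00325967] 0.999400049944499 0.1
```

View pics/top0.png

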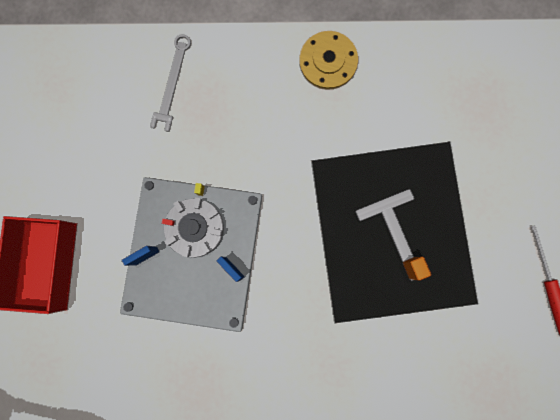

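View pics/scene0.png

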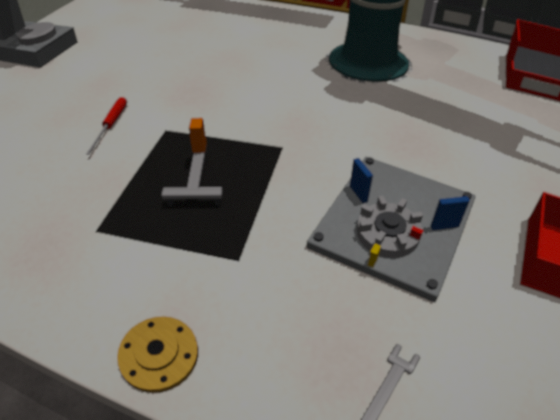

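Top view: wrench T crosspiece runs (358,213)–(412,195) with the orange handle top at about (418,268). The plate has corners (143,178), (263,193), (242,330) and (121,313), the nut is at about (193,227), the red tooth at (168,222) and the yellow pointer at (199,188). The scene view agrees.

```bash
cat > h.py <<'E'
from workcell import bot
import cv2, numpy as np
def cast(n,px,z):
    i=bot.camera_info(n);E=i["extrinsics"]
    u=cv2.undistortPoints(np.float64(px).reshape(-1,1,2),i["intrinsics"],np.array([i["k1"],0,0,0])).reshape(-1,2)
    d=np.c_[u,np.ones(len(u))]@E[:3,:3].T
    return (E[:3,3]+d*((z-E[2,3])/d[:,2])[:,None])[:,:2]
def hsv(im): return cv2.cvtColor(im,cv2.COLOR_RGB2HSV)
def mask(im,lo,hi,roi=None):
    m=cv2.inRange(hsv(im),lo,hi)
    if roi:
        k=np.zeros_like(m);x0,y0,x1,y1=roi;k[y0:y1,x0:x1]=255;m&=k
    return m
def blob(m):
    c=max(cv2.findContours(m,cv2.RETR_EXTERNAL,cv2.CHAIN_APPROX_NONE)[0],key=cv2.contourArea)
    return c.reshape(-1,2)
E
cat > m.py <<'E'
from h import *
im=cv2.imread("pics/top0.png")[:,:,::-1].copy()
H=hsv(im)
for p in [(150,290),(70,10),(212,205),(193,227),(190,240),(199,188),(168,222),(385,204),(395,230),(418,265),(420,278),(330,180),(125,340)]: print(p,H[p[1],p[0]])
E
python3 m.py
python3 - <<'E'
import cv2
im=cv2.imread("pics/top0.png")
a=cv2.resize(im[170:340,110:270],None,fx=2.5,fy=2.5*1,interpolation=2);b=cv2.resize(im[170:340,340:450],None,fx=2.5,fy=2.5,interpolation=2)
import numpy as np
cv2.imwrite("pics/crop0.png",np.hstack([a,b]))
E
```

```text
(150, 290) [100   5 145]
(70, 10) [ 13  16 112]
(212, 205) [135   4 123]
(193, 227) [120  12  85]
(190, 240) [110  18  83]
(199, 188) [ 29 169 190]
(168, 222) [  1 182 186]
(385, 204) [150   5 167]
(395, 230) [120   2 164]
(418, 265) [ 16 189 185]
(420, 278) [ 15 191 188]
(330, 180) [45 15 34]
(125, 340) [ 60   1 184]
```

View pics/crop0.png

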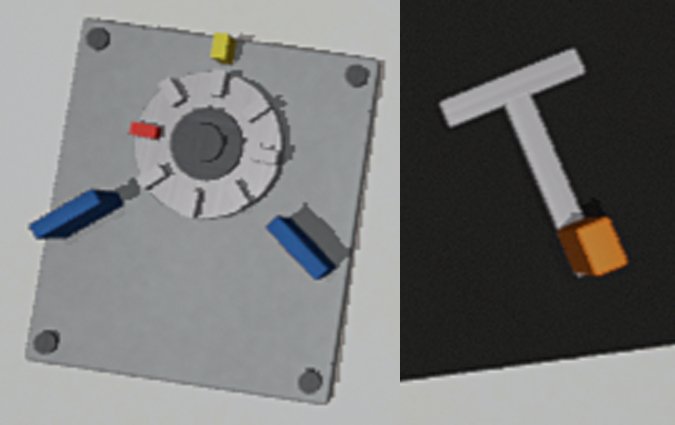

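Crop: nut boss/shaft centred at about full-image (192,227), red tooth left of it, pointer above. The handle top is the brighter orange quad around (420,268), and the crosspiece and arm are clean against the black mat.

```bash
cat > m.py <<'E'
from h import *
im=cv2.imread("pics/top0.png")[:,:,::-1].copy()
# plate
def rect(px,z):
    P=cast("top",px,z); r=cv2.minAreaRect((P*1000).astype(np.float32)); return r,cv2.boxPoints(r)
m=mask(im,(0,0,100),(180,40,158),(100,165,280,345)); m=cv2.morphologyEx(m,cv2.MORPH_OPEN,np.ones((5,5)))
c=blob(m); r,b=rect(c,0.02); print("plate",r); print(b)
# darks: boss
m=mask(im,(0,0,50),(180,60,100),(170,205,215,250)); m=cv2.morphologyEx(m,cv2.MORPH_OPEN,np.ones((3,3)));c=blob(m)
print("boss",cv2.minEnclosingCircle(c),cast("top",[cv2.minEnclosingCircle(c)[0]],0.046))
for k,lo,hi,z,roi in[("yel",(24,100,80),(35,255,255),.054,(180,175,220,200)),("red",(0,120,80),(6,255,255),.056,(150,205,190,235))]:
    c=blob(mask(im,lo,hi,roi)); r,b=rect(c,z);print(k,r,cast("top",[cv2.minAreaRect(c)[0]],z)[0])
m=mask(im,(8,100,160),(22,255,255),(395,245,445,290));c=blob(m);r,b=rect(c,.094);print("handle top",r)
m=mask(im,(0,0,110),(180,60,255),(345,180,425,270))
c=blob(m);P=cast("top",c,.034)
# crosspiece: rotating
r=cv2.minAreaRect((P*1000).astype(np.float32));print("T",r,len(c))
q=cv2.approxPolyDP(c.reshape(-1,1,2),2.5,True).reshape(-1,2);print(np.c_[q,cast("top",q,.034)].round(3))
E
python3 m.py
```

```text
plate ((556.9461669921875, 180.86160278320312), (218.48109436035156, 250.6420135498047), 81.72441101074219)
[[417.20663   90.796585]
 [665.2387    54.720535]
 [696.68567  270.92664 ]
 [448.65363  307.0027  ]]
boss ((192.65293884277344, 227.17059326171875), 14.620282173156738) [[0.60074608 0.17312592]]
yel ((667.9029541015625, 164.12606811523438), (12.277896881103516, 19.41253662109375), 89.79441833496094) [0.6678925  0.16417767]
red ((609.9608154296875, 215.94436645507812), (17.601911544799805, 8.702346801757812), 89.88473510742188) [0.6099589  0.21596036]
handle top ((530.0303344726562, -208.49053955078125), (32.03606033325195, 21.77065658569336), 21.772462844848633)
T ((597.7269287109375, -181.83396911621094), (113.07221984863281, 103.48583984375), 22.110197067260742) 220
[[ 4.09e+02  1.90e+02  6.67e-01 -2.08e-01]
 [ 3.56e+02  2.11e+02  6.30e-01 -1.14e-01]
 [ 3.60e+02  2.20e+02  6.14e-01 -1.21e-01]
 [ 3.82e+02  2.12e+02  6.28e-01 -1.60e-01]
 [ 4.03e+02  2.61e+02  5.42e-01 -1.94e-01]
 [ 4.11e+02  2.57e+02  5.49e-01 -2.08e-01]
 [ 3.91e+02  2.08e+02  6.35e-01 -1.76e-01]
 [ 4.12e+02  1.99e+02  6.51e-01 -2.13e-01]]
```

```bash
cat > g.py <<'E'
import sys
from h import *
from scipy.spatial.transform import Rotation as R
s=bot.read_state(); M=R.from_rotvec(s['tcp_rot']).as_matrix(); p=np.array(s['tool_pos'])
yaw=np.degrees(np.arctan2(M[1,1],M[0,1]))-90   # wrench yaw (tool y = wrench y)
print("t",s['time'],"tcp",p.round(4),"wyaw %.2f"%yaw,"zaxis",M[:,2].round(4),"q",np.round(s['q'],2),"F",np.round(s['wrist_force'],1),"w",round(s['width'],3),"g",s['grip_force'])
w=p+0.12*np.array([np.cos(np.radians(yaw)),np.sin(np.radians(yaw)),0])-[0,0,.072]; print("wrench origin",w.round(4))
a=[float(v) for v in sys.argv[1:]]
if a:
    d=np.array(a[:3])-p; t=(a[3]-yaw) if len(a)>3 else 0
    print("now-axes",(M.T@d).round(4),"turn",round(-np.radians(t),4),"after-turn axes",((R.from_euler('z',t,degrees=True).as_matrix()@M).T@d).round(4))
E
python3 g.py .46 .2 .25 22; python3 g.py .53 -.2085 .25 22
```

```text
t 0.1 tcp [0.1569 0.6559 0.2488] wyaw -13.45 zaxis [-6.e-04 -2.e-03 -1.e+00] q [ 1.3   0.26  1.61 -0.    1.27 -0.04] F [-0.   0.5 -0.2] w 0.999 g 0.0
wrench origin [0.2736 0.6279 0.1768]
now-axes [-0.4009 -0.3728 -0.0005] turn -0.6188 after-turn axes [-1.103e-01 -5.362e-01 -1.000e-04]
t 0.1 tcp [0.1569 0.6559 0.2488] wyaw -13.45 zaxis [-6.e-04 -2.e-03 -1.e+00] q [ 1.3   0.26  1.61 -0.    1.27 -0.04] F [-0.   0.5 -0.2] w 0.999 g 0.0
wrench origin [0.2736 0.6279 0.1768]
now-axes [-5.640e-01 -7.538e-01  3.000e-04] turn -0.6188 after-turn axes [-2.220e-02 -9.412e-01  7.000e-04]
```

The rows are not in the units I measure in: shifts go in shares of 62.5 mm and turns go in shares of 4 rad. I convert before sending: -0.04 m is -0.64, -0.037 m is -0.592.

```bash
for i in 1 2; do python3 jog.py '[[[-0.64,-0.592,0,0],[-0.64,-0.592,0,0],[-0.64,-0.592,0,0],[-0.64,-0.592,0,0],[-0.64,-0.592,0,0]]]' ; done; python3 jog.py '[[[0,0,0,-0.0388],[0,0,0,-0.0388],[0,0,0,-0.0388],[0,0,0,-0.0388],[0,0,0,0]]]'; python3 g.py .53 -.2085 .15 22
```

```text
time: 0.72
tool_pos: [0.309, 0.4283, 0.2495]
tcp_rot: [-0.367, -3.12, 0.001]
wrist_force: [-0.1, 0.5, 0.4]
width: 0.999
grip_force: 0.0
time: 1.35
tool_pos: [0.4604, 0.2019, 0.2497]
tcp_rot: [-0.368, -3.12, 0.0]
wrist_force: [1.3, 0.8, 0.5]
width: 1.003
grip_force: 0.0
time: 1.98
tool_pos: [0.4597, 0.2034, 0.2495]
tcp_rot: [0.598, -3.083, 0.0]
wrist_force: [-0.1, 0.4, -0.0]
width: 0.998
grip_force: 0.0
t 1.975 tcp [0.4597 0.2034 0.2495] wyaw 21.97 zaxis [-9.e-04 -3.e-04 -1.e+00] q [ 0.37 -0.06  1.96  0.    1.24 -1.59] F [-0.1  0.4 -0. ] w 0.998 g 0.0
wrench origin [0.5709 0.2483 0.1775]
now-axes [ 0.0888 -0.4083  0.0996] turn -0.0005 after-turn axes [ 0.089  -0.4083  0.0996]
```

```bash
python3 jog.py '[[[0.176,-0.816,0,0],[0.176,-0.816,0,0],[0.176,-0.816,0,0],[0.176,-0.816,0,0],[0.176,-0.816,0,0]]]' >/dev/null;  python3 jog.py '[[[0.176,-0.816,0.528,0],[0.176,-0.816,0.528,0],[0.176,-0.816,0.528,0],[0,0,0,0]]]' >/dev/null; python3 g.py .53 -.2085 .074 22
```

```text
t 3.1 tcp [ 0.5295 -0.2098  0.1471] wyaw 21.67 zaxis [-0.0062  0.0021 -1.    ] q [-0.42  0.16  1.93 -0.    1.06 -2.37] F [-0.4  0.8 -0.1] w 1.001 g 0.0
wrench origin [ 0.6411 -0.1654  0.0751]
now-axes [-0.0013  0.0007  0.0731] turn -0.0058 after-turn axes [-0.0013  0.0007  0.0731]
```

To row units: 0.03 m is 0.48, 0.013 m is 0.208.

```bash
python3 jog.py '[[[0,0.0128,0.48,0],[0,0,0.48,0],[0,0,0.208,0],[0,0,0,0]]]' >/dev/null; python3 g.py .53 -.2085 .074 22;  python3 jog.py '[[[0,0,0,0],[0,0,0,0],[0,0,0,0],[0,0,0,0],[0,0,0,0]]]' 0 60; python3 g.py
```

```text
t 3.6 tcp [ 0.531  -0.2059  0.0777] wyaw 22.06 zaxis [-1.3e-03  7.0e-04 -1.0e+00] q [-0.41  0.23  1.98  0.    0.92 -2.37] F [-1.1 -0.5 -0. ] w 1.003 g 0.0
wrench origin [ 0.6422 -0.1608  0.0057]
now-axes [ 0.0019 -0.002   0.0037] turn 0.0011 after-turn axes [ 0.0019 -0.002   0.0037]
time: 4.22
tool_pos: [0.5321, -0.2073, 0.0788]
tcp_rot: [-0.601, 3.082, -0.002]
wrist_force: [0.2, 0.0, 4.5]
width: 0.272
grip_force: 59.0
t 4.225 tcp [ 0.5321 -0.2073  0.0788] wyaw 22.07 zaxis [ 1.3e-03 -8.0e-04 -1.0e+00] q [-0.41  0.23  1.98 -0.    0.92 -2.37] F [0.2 0.  4.5] w 0.272 g 59.019193053245544
wrench origin [ 0.6433 -0.1622  0.0068]
```

To row units: -0.03 m is -0.48, -0.02 m is -0.32.

```bash
python3 jog.py '[[[0,0,-0.32,0],[0,0,-0.48,0],[0,0,-0.48,0],[0,0,-0.48,0],[0,0,0,0]]]' ; python3 g.py .4845 .1538 .19 9.8
```

```text
time: 4.85
tool_pos: [0.5327, -0.2074, 0.1899]
tcp_rot: [-0.601, 3.08, -0.004]
wrist_force: [-0.2, -0.9, -2.5]
width: 0.271
grip_force: 59.3
t 4.85 tcp [ 0.5327 -0.2074  0.1899] wyaw 22.07 zaxis [ 0.0039 -0.0017 -1.    ] q [-0.41  0.11  1.9  -0.    1.13 -2.37] F [-0.2 -0.9 -2.5] w 0.271 g 59.33823823928833
wrench origin [ 0.6439 -0.1624  0.1179]
now-axes [-0.091   0.3529 -0.0009] turn 0.2141 after-turn axes [-0.014   0.3642 -0.0012]
```

To row units: 0.046 m is 0.736, 0.045 m is 0.72, 0.107 rad / 4 = 0.0268.

```bash
python3 jog.py '[[[0,0,0,0.0268],[0,0,0,0.0268],[-0.032,0.72,0,0],[-0.032,0.736,0,0],[-0.032,0.736,0,0]]]' >/dev/null; python3 jog.py '[[[-0.032,0.736,0,0],[-0.032,0.736,0,0],[-0.032,0.736,0,0],[-0.032,0.736,0,0],[0,0.688,0,0]]]'>/dev/null;  python3 jog.py '[[[0,0,0,0],[0,0,0,0]]]'>/dev/null; python3 g.py .4845 .1538 .14 9.8
python3 - <<'E'
from h import *
t=bot.read_camera("top");s=bot.read_camera("scene")
cv2.imwrite("pics/t1r.png",t[:,:,::-1]);cv2.imwrite("pics/s1r.png",s[:,:,::-1])
a=cv2.resize(t[160:330,110:270],None,fx=2.4,fy=2.4,interpolation=2);b=cv2.resize(s[120:290,310:470],None,fx=2.4,fy=2.4,interpolation=2)
cv2.imwrite("pics/c1.png",np.hstack([a,b])[:,:,::-1])
E
```

```text
t 6.35 tcp [0.482  0.1537 0.1861] wyaw 9.86 zaxis [-0.0031 -0.0014 -1.    ] q [ 0.26 -0.    2.03 -0.    1.12 -1.48] F [ 0.6  0.1 -2.8] w 0.274 g 60.31474471092224
wrench origin [0.6003 0.1743 0.1141]
now-axes [-0.0026 -0.0003  0.0461] turn 0.001 after-turn axes [-0.0026 -0.0003  0.0461]
```

View pics/c1.png

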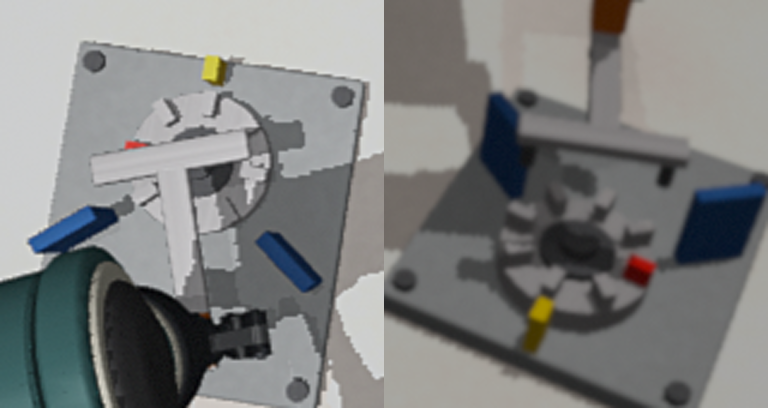

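Picture: the wrench is held level over the nut, crosspiece from crop (94,170) to (249,143), i.e. top-image centre ≈ (181,225). I'll measure it.

```bash
python3 - <<'E'
from h import *
c=np.array([[92,155],[96,184],[250,155],[247,130]])/2.4+[110,160]
for z in(.136,.141):
    P=cast("top",c,z);print(P.round(4).tolist(),P.mean(0).round(4)); e=(P[:2].mean(0)-P[2:].mean(0));print(np.linalg.norm(e),np.degrees(np.arctan2(e[1],e[0]))-90)
im=cv2.imread("pics/t1r.png")[:,:,::-1].copy()
m=mask(im,(0,0,150),(180,40,255),(145,208,216,242)); c=blob(m); x,y=[cv2.minAreaRect(c)[k] for k in(0,1)];print(x,y,cast("top",[x],.141))
E
```

```text
[[0.5985, 0.2251], [0.5794, 0.2219], [0.5983, 0.1212], [0.6147, 0.1234]] [0.5977 0.1729]
0.10271342967259757 9.8287505131496
[[0.5981, 0.2236], [0.5792, 0.2205], [0.5979, 0.1204], [0.6142, 0.1226]] [0.5973 0.1718]
0.10205150086860637 9.828750513149615
(180.0, 224.5) (33.0, 70.0) [[0.598119   0.17389948]]
```

To row units: 0.02 m is 0.32, -0.0025 m is -0.04.

```bash
python3 jog.py '[[[-0.04,0,0.32,0],[0,0,0.32,0],[0,0,0,0]]]' >/dev/null; python3 g.py .4845 .1538 .12 9.8; python3 jog.py '[[[0,0,0.16,0],[0,0,0.096,0],[0,0,0,0]]]' >/dev/null;python3 g.py .4845 .1538 .12 9.8
```

```text
t 6.825 tcp [0.4841 0.153  0.1459] wyaw 9.70 zaxis [-0.0046 -0.0014 -1.    ] q [ 0.26  0.04  2.06 -0.    1.04 -1.48] F [-1.   0.2 -2.9] w 0.275 g 60.16096293926239
wrench origin [0.6024 0.1732 0.0739]
now-axes [-0.0006  0.0007  0.0259] turn -0.0018 after-turn axes [-0.0006  0.0007  0.0259]
t 7.2 tcp [0.4854 0.1545 0.1316] wyaw 9.80 zaxis [-8.e-04 -3.e-04 -1.e+00] q [ 0.26  0.06  2.07 -0.    1.01 -1.48] F [ 0.3 -0.4 -2.9] w 0.273 g 60.25813579559326
wrench origin [0.6037 0.1749 0.0596]
now-axes [ 0.001  -0.0005  0.0116] turn 0.0001 after-turn axes [ 0.001  -0.0005  0.0116]
```

To row units: 0.004 m is 0.064.

```bash
python3 jog.py '[[[0,0,0.064,0],[0,0,0.064,0],[0,0,0,0]]]' >/dev/null;python3 g.py; python3 jog.py '[[[0,0,0.048,0],[0,0,0,0]]]' >/dev/null;python3 g.py .4845 .1538 .12 9.8
python3 - <<'E'
from h import *
t=bot.read_camera("top");s=bot.read_camera("scene")
a=cv2.resize(t[160:330,110:270],None,fx=2.4,fy=2.4,interpolation=2);b=cv2.resize(s[120:290,310:470],None,fx=2.4,fy=2.4,interpolation=2)
cv2.imwrite("pics/c2.png",np.hstack([a,b])[:,:,::-1])
E
```

```text
t 7.575 tcp [0.4853 0.1546 0.1236] wyaw 9.82 zaxis [-8.e-04 -2.e-04 -1.e+00] q [ 0.26  0.07  2.08 -0.    0.99 -1.48] F [-0.2  0.7 -1.8] w 0.268 g 60.25800347328186
wrench origin [0.6036 0.1751 0.0516]
t 7.825 tcp [0.4855 0.1546 0.1207] wyaw 9.81 zaxis [-5.e-04 -1.e-04 -1.e+00] q [ 0.26  0.07  2.08 -0.    0.99 -1.48] F [-0.2  0.4 -2.4] w 0.27 g 60.258368253707886
wrench origin [0.6037 0.1751 0.0487]
now-axes [ 0.0011 -0.0006  0.0007] turn 0.0002 after-turn axes [ 0.0011 -0.0006  0.0007]
```

View pics/c2.png

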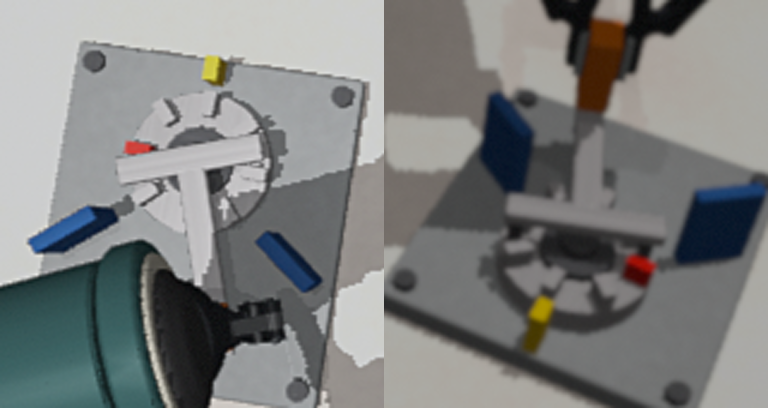

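Pins sit between the teeth (crosspiece at crop (119,168)–(268,148), red tooth just above its left end), no contact force. First stroke.

To row units: 0.0138 m is 0.2208, -0.0008 m is -0.0128, 0.118 rad / 4 = 0.0295.

```bash
python3 jog.py '[[[-0.0128,0.2208,0,0.0295],[-0.0128,0.2208,0,0.0295],[-0.0128,0.2208,0,0.0295],[-0.0128,0.2208,0,0.0295]]]' >/dev/null;python3 g.py; python3 jog.py '[[[-0.0128,0.2208,0,0.0295],[-0.0128,0.2208,0,0.0295],[0,0,0,0]]]' >/dev/null;python3 g.py
```

```text
t 8.425 tcp [0.4891 0.2094 0.1209] wyaw -17.42 zaxis [-1.e-04 -8.e-04 -1.e+00] q [ 0.36  0.11  2.04 -0.    0.99 -0.91] F [ 2.2 -2.3 -4.5] w 0.275 g 60.18121540546417
wrench origin [0.6036 0.1734 0.0489]
t 8.8 tcp [0.5009 0.2352 0.1211] wyaw -30.64 zaxis [ 6.e-04  4.e-04 -1.e+00] q [ 0.39  0.15  1.99  0.    1.   -0.64] F [-0.4 -0.1 -2.7] w 0.276 g 60.36038875579834
wrench origin [0.6041 0.174  0.0491]
```

To row units: 0.0135 m is 0.216, -0.0008 m is -0.0128, 0.118 rad / 4 = 0.0295.

```bash
python3 jog.py '[[[-0.0128,0.216,0,0.0295],[-0.0128,0.216,0,0.0295],[0,0,0,0]]]' >/dev/null;python3 g.py
cat > red.py <<'E'
from h import *
import sys
O=np.array([.6008,.1738]); Y=-8.3
t=bot.read_camera("top");cv2.imwrite(f"pics/{sys.argv[1]}.png",t[:,:,::-1])
m=mask(t,(0,120,70),(6,255,255),(150,180,225,260)); c=blob(m);r=cv2.minAreaRect(c);P=cast("top",[r[0]],.056)[0];d=P-O
print("red px",r,"pos",P.round(4),"r",np.hypot(*d).round(4),"deg short",(np.degrees(np.arctan2(d[1],d[0]))-Y).round(1))
E
python3 red.py t3
```

```text
t 9.175 tcp [0.5171 0.2561 0.1212] wyaw -44.10 zaxis [ 2.e-04  2.e-04 -1.e+00] q [ 0.42  0.19  1.94  0.    1.01 -0.38] F [-0.9  0.  -2.3] w 0.272 g 60.35551428794861
wrench origin [0.6033 0.1726 0.0492]
red px ((179.75001525878906, 205.25003051757812), (11.31370735168457, 3.535533905029297), 45.0) pos [0.6383 0.1943] r 0.0427 deg short 37.0
```

To row units: -0.013 m is -0.208, -0.0055 m is -0.088, -0.047 rad / 4 = -0.0118.

```bash
python3 jog.py '[[[0,-0.088,0,-0.0118],[0,0,-0.208,0],[0,0,-0.208,0],[0,0,0,0]]]' >/dev/null;python3 g.py; python3 jog.py '[[[-0.0128,-0.216,0,-0.029],[-0.0128,-0.216,0,-0.029],[-0.0128,-0.216,0,-0.029],[-0.0128,-0.216,0,-0.029],[-0.0128,-0.216,0,-0.029]]]' >/dev/null; python3 jog.py '[[[-0.0128,-0.216,0,-0.029],[-0.0128,-0.216,0,-0.029],[0,0,0,0],[0,0,0,0]]]' >/dev/null;python3 g.py; python3 red.py t4
python3 - <<'E'
import cv2,numpy as np
t=cv2.imread("pics/t4.png")
cv2.imwrite("pics/c4.png",cv2.resize(t[170:280,130:250],None,fx=5,fy=5,interpolation=2))
E
```

```text
t 9.725 tcp [0.5146 0.2527 0.1496] wyaw -41.58 zaxis [ 0.0044  0.0019 -1.    ] q [ 0.41  0.15  1.93  0.    1.05 -0.43] F [-0.1 -0.8 -2.7] w 0.272 g 60.44869065284729
wrench origin [0.6044 0.173  0.0776]
t 10.85 tcp [0.4842 0.1648 0.1471] wyaw 4.82 zaxis [ 2.e-04  4.e-04 -1.e+00] q [ 0.28  0.04  2.06  0.    1.04 -1.38] F [-0.7  0.  -2.9] w 0.274 g 60.386202335357666
wrench origin [0.6038 0.1749 0.0751]
red px ((178.7692108154297, 206.15382385253906), (11.094003677368164, 5.54700231552124), 56.3099365234375) pos [0.6367 0.196 ] r 0.0422 deg short 40.0
```

View pics/c4.png

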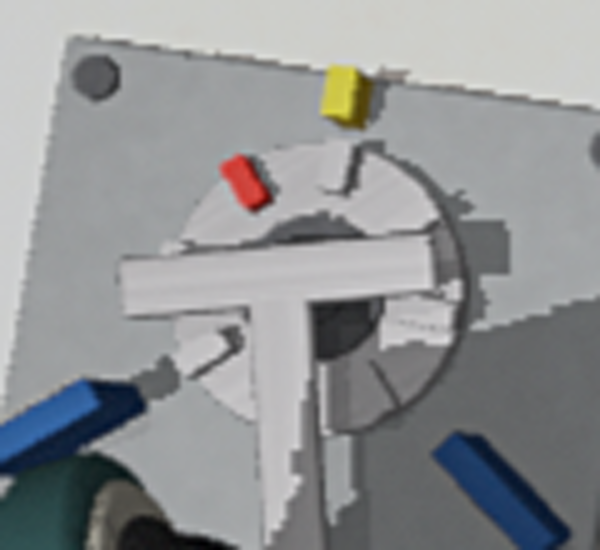

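Red tooth at about (179,206), 40° short of the pointer; the nut held its place. The slot centre is at wrench yaw ≈ +18° in the housing frame. I'll reseat there.

To row units: -0.0105 m is -0.168, 0.01 m is 0.16, -0.085 rad / 4 = -0.0213.

```bash
python3 jog.py '[[[0,-0.168,0,-0.0213],[0,0,0.16,0],[0,0,0.096,0],[0,0,0,0]]]' >/dev/null;python3 g.py; python3 jog.py '[[[0,0,0.08,0],[0,0,0.08,0],[0,0,0,0]]]' >/dev/null;python3 g.py
```

```text
t 11.4 tcp [0.4841 0.1542 0.1297] wyaw 9.77 zaxis [-2.4e-03 -5.0e-04 -1.0e+00] q [ 0.26  0.06  2.08  0.    1.01 -1.48] F [ 0.3  0.1 -3. ] w 0.274 g 60.45684456825256
wrench origin [0.6023 0.1746 0.0577]
t 11.775 tcp [0.4845 0.154  0.1203] wyaw 9.80 zaxis [-1.2e-03 -3.0e-04 -1.0e+00] q [ 0.26  0.07  2.08  0.    0.99 -1.48] F [ 0.1  0.3 -3.3] w 0.27 g 60.45734524726868
wrench origin [0.6028 0.1744 0.0483]
```

To row units: 0.0134 m is 0.2144, -0.0008 m is -0.0128, 0.114 rad / 4 = 0.0285.

```bash
python3 jog.py '[[[-0.0128,0.2144,0,0.0285],[-0.0128,0.2144,0,0.0285],[-0.0128,0.2144,0,0.0285],[-0.0128,0.2144,0,0.0285]]]' >/dev/null;python3 g.py; python3 jog.py '[[[-0.0128,0.2144,0,0.0285],[-0.0128,0.2144,0,0.0285],[-0.0128,0.2144,0,0.0285],[0,0,0,0]]]' >/dev/null;python3 g.py; python3 red.py t5
python3 - <<'E'
import cv2,numpy as np
t=cv2.imread("pics/t5.png")
cv2.imwrite("pics/c5.png",cv2.resize(t[170:280,130:250],None,fx=5,fy=5,interpolation=2))
E
```

```text
t 12.275 tcp [0.4882 0.2071 0.121 ] wyaw -16.52 zaxis [ 0.    -0.001 -1.   ] q [ 0.35  0.11  2.04 -0.    0.99 -0.93] F [ 1.6 -1.4 -5.2] w 0.274 g 60.26211440563202
wrench origin [0.6033 0.173  0.049 ]
t 12.775 tcp [0.5065 0.2438 0.1212] wyaw -35.82 zaxis [ 8.e-04  5.e-04 -1.e+00] q [ 0.4   0.17  1.97  0.    1.   -0.54] F [ 0.8  0.1 -3.1] w 0.268 g 60.35937309265137
wrench origin [0.6038 0.1736 0.0492]
red px ((194.0, 202.0), (10.0, 6.0), 90.0) pos [0.6439 0.1695] r 0.0433 deg short 2.6
```

View pics/c5.png

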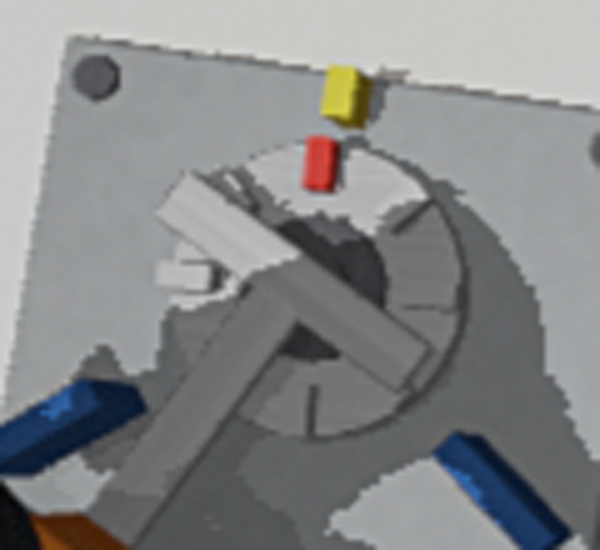

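Red tooth at (194,202), only a few degrees short of the pointer (yellow at about (199,188)). I'll measure it more finely with both cameras.

```bash
cat > fine.py <<'E'
from h import *
O=np.array([.6008,.1738])
def cen(n,lo,hi,roi,z):
    t=bot.read_camera(n); m=mask(t,lo,hi,roi); w=cv2.moments(blob(m).reshape(-1,1,2))
    c=[w['m10']/w['m00'],w['m01']/w['m00']]; return np.round(c,1),cast(n,[c],z)[0]
ang=lambda p:np.degrees(np.arctan2(*(p-O)[::-1]))
for n,rr,ry in[("top",(150,180,225,260),(180,175,220,200)),("scene",(340,190,450,265),(350,230,400,275))]:
    c,R=cen(n,(0,110,60),(6,255,255),rr,.053); d,Y=cen(n,(22,100,60),(36,255,255),ry,.050)
    print(n,c,R.round(4),ang(R).round(1),"yellow",d,Y.round(4),ang(Y).round(1))
E
python3 fine.py
python3 - <<'E'
import sys;sys.path.insert(0,'.')
from h import *
s=bot.read_camera("scene")
cv2.imwrite("pics/c6.png",cv2.resize(s[185:285,330:450],None,fx=5,fy=5,interpolation=2)[:,:,::-1])
E
```

```text
top [193.8 202.1] [0.644  0.1705] -4.4 yellow [198.9 188.7] [0.6682 0.1626] -9.5
scene [383.5 237.5] [0.6429 0.1704] -4.6 yellow [373.8 254.1] [0.6774 0.164 ] -7.3
```

View pics/c6.png

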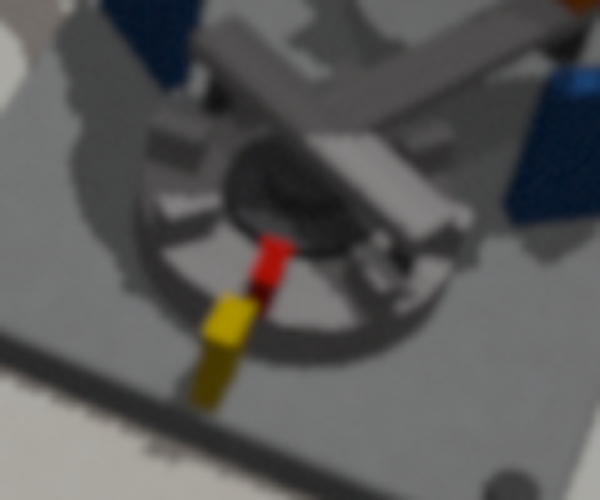

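Scene crop: red top at (270,260) sits just off the line from the yellow pointer (230,320) to the nut axis, about 3.7° short, as the wrench angle also predicts.

To row units: 0.0077 m is 0.1232, -0.0003 m is -0.0048, 0.065 rad / 4 = 0.0163.

```bash
python3 jog.py '[[[-0.0048,0.1232,0,0.0163],[0,0,0,0],[0,0,0,0]]]' >/dev/null;python3 g.py; python3 fine.py
```

```text
t 13.45 tcp [0.5105 0.2491 0.1209] wyaw -39.57 zaxis [-2.e-04 -0.e+00 -1.e+00] q [ 0.41  0.18  1.96  0.    1.   -0.47] F [ 1.  -0.3 -2. ] w 0.272 g 60.33775091171265
wrench origin [0.603  0.1726 0.0489]
top [195.4 202.4] [0.6436 0.1677] -8.2 yellow [198.9 188.6] [0.6682 0.1625] -9.5
scene [382.2 236.7] [0.642 0.168] -7.9 yellow [373.9 253.9] [0.677  0.1639] -7.4
```

To row units: -0.03 m is -0.48, -0.025 m is -0.4, -0.056 rad / 4 = -0.014.

```bash
python3 jog.py '[[[0,-0.104,0,-0.014],[0,0,-0.208,0],[0,0,-0.4,0],[0,0,-0.48,0],[0,0,0,0]]]' >/dev/null;python3 g.py .532 -.2073 .19 22; python3 fine.py|head -1
```

```text
t 14.275 tcp [0.5092 0.2455 0.1931] wyaw -36.47 zaxis [ 0.0074  0.0033 -1.    ] q [ 0.41  0.1   1.91  0.    1.13 -0.53] F [ 0.5  0.5 -3.1] w 0.272 g 60.525981187820435
wrench origin [0.6057 0.1741 0.1211]
now-axes [-0.2874 -0.3506  0.0018] turn -1.0204 after-turn axes [ 0.1485 -0.4284 -0.0005]
top [195.2 202.6] [0.6433 0.168 ] -7.7 yellow [198.9 188.7] [0.6682 0.1625] -9.5
```

To row units: -0.128 rad / 4 = -0.032.

```bash
python3 jog.py '[[[0,0,0,-0.032],[0,0,0,-0.032],[0,0,0,-0.032],[0,0,0,-0.032],[0,0,0,-0.032]]]' >/dev/null; python3 jog.py '[[[0,0,0,-0.032],[0,0,0,-0.032],[0,0,0,-0.031],[0.24,-0.688,0,0],[0.24,-0.688,0,0]]]' >/dev/null
python3 jog.py '[[[0.24,-0.688,0,0],[0.24,-0.688,0,0],[0.24,-0.688,0,0],[0.24,-0.688,0,0],[0.24,-0.688,0,0]]]'>/dev/null; python3 jog.py '[[[0.24,-0.688,0,0],[0.24,-0.688,0,0],[0.224,-0.656,0,0],[0,0,0,0],[0,0,0,0]]]'>/dev/null; python3 g.py .532 -.2073 .079 22
```

```text
t 16.975 tcp [ 0.5278 -0.208   0.1874] wyaw 21.96 zaxis [-0.0027  0.0016 -1.    ] q [-0.42  0.11  1.9   0.    1.13 -2.37] F [-0.3  0.4 -4.1] w 0.274 g 60.72798728942871
wrench origin [ 0.6391 -0.1631  0.1154]
now-axes [-0.0043 -0.0012  0.1084] turn -0.0007 after-turn axes [-0.0043 -0.0012  0.1084]
```

To row units: 0.035 m is 0.56, 0.025 m is 0.4.

```bash
python3 jog.py '[[[-0.032,0,0.56,0],[-0.032,0,0.56,0],[0,0,0.4,0],[0,0,0.08,0],[0,0,0,0]]]' >/dev/null; python3 g.py; python3 jog.py '[[[0,0,0.064,0],[0,0,0.032,0],[0,0,0,0]]]' >/dev/null; python3 g.py .532 -.2073 .079 22
```

```text
t 17.6 tcp [ 0.5326 -0.2061  0.089 ] wyaw 22.08 zaxis [-4.e-04  3.e-04 -1.e+00] q [-0.41  0.22  1.98  0.    0.94 -2.37] F [-0.1  0.1 -2. ] w 0.275 g 60.63939929008484
wrench origin [ 0.6438 -0.161   0.017 ]
t 17.975 tcp [ 0.5327 -0.207   0.0834] wyaw 22.01 zaxis [ 5.e-04 -2.e-04 -1.e+00] q [-0.41  0.23  1.98 -0.    0.93 -2.37] F [ 0.1 -0.3 -2.8] w 0.272 g 60.720248222351074
wrench origin [ 0.644  -0.1621  0.0114]
now-axes [0.0007 0.     0.0044] turn 0.0001 after-turn axes [0.0007 0.     0.0044]
```

```bash
python3 jog.py '[[[0,0,0.048,0],[0,0,0,0]]]' >/dev/null; python3 g.py; python3 jog.py '[[[0,0,0.024,0],[0,0,0,0]]]' >/dev/null; python3 g.py
```

```text
t 18.225 tcp [ 0.5323 -0.2068  0.0797] wyaw 22.01 zaxis [-5.e-04  3.e-04 -1.e+00] q [-0.41  0.23  1.98  0.    0.93 -2.37] F [-0.4 -0.  -3.3] w 0.274 g 60.71925401687622
wrench origin [ 0.6435 -0.1619  0.0077]
t 18.475 tcp [ 0.5327 -0.207   0.0789] wyaw 22.01 zaxis [ 2.e-04 -1.e-04 -1.e+00] q [-0.41  0.24  1.98 -0.    0.93 -2.37] F [-0.6  1.1  1.9] w 0.273 g 61.07310891151428
wrench origin [ 0.6439 -0.162   0.0069]
```

To row units: -0.05 m is -0.8, -0.04 m is -0.64.

```bash
python3 jog.py '[[[0,0,0,0],[0,0,0,0],[0,0,0,0],[0,0,0,0]]]' 1.0 >/dev/null; python3 g.py;  python3 jog.py '[[[0,0,-0.32,0],[0,0,-0.64,0],[0,0,-0.8,0],[0,0,-0.8,0]]]' >/dev/null; python3 jog.py '[[[0.8,0,0,0],[0.8,0,0,0],[0,0,0,0],[0,0,0,0],[0,0,0,0]]]'; python3 fine.py
python3 - <<'E'
import sys;sys.path.insert(0,'.')
from h import *
s=bot.read_camera("scene");t=bot.read_camera("top")
cv2.imwrite("pics/c7.png",np.hstack([cv2.resize(s[90:290,90:490],(400,200)),t[150:350,110:490]])[:,:,::-1])
E
```

```text
t 18.975 tcp [ 0.5326 -0.2069  0.0786] wyaw 22.01 zaxis [ 3.e-04 -1.e-04 -1.e+00] q [-0.41  0.24  1.98  0.    0.92 -2.37] F [-0.2  0.1  0.2] w 0.997 g 0.0
wrench origin [ 0.6439 -0.162   0.0066]
time: 20.1
tool_pos: [0.4408, -0.2441, 0.2385]
tcp_rot: [-0.601, 3.083, -0.0]
wrist_force: [-1.3, -0.5, -0.7]
width: 0.997
grip_force: 0.0
top [195.3 202.4] [0.6436 0.1678] -8.0 yellow [198.8 188.6] [0.6683 0.1626] -9.4
scene [382.1 236.8] [0.6422 0.168 ] -8.0 yellow [373.8 253.8] [0.6768 0.1638] -7.5
```

View pics/c7.png

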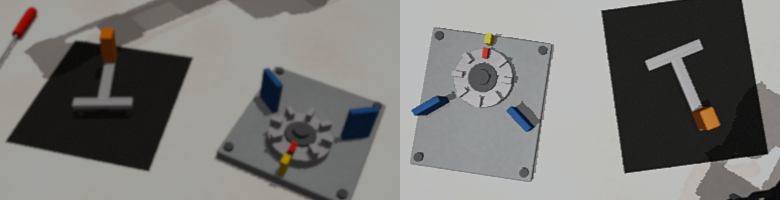

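The wrench stands upright on the mat, with its crosspiece at (675,54) in the right half. The red tooth (486,53) lines up with the yellow pointer (489,38), and the gripper is clear.

```bash
python3 -c "
from workcell import bot
print(bot.finish_job())"
```

```text
the job is handed in; nothing more can be done
None
```

The nut was tightened in two strokes until its red tooth lined up with the yellow pointer, to within about 1° as measured in both cameras; the wrench then went back on the mat on its pins and foot, was let go, and I handed the job in at about 20 s.

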